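# Sort out the mixed-up coffee station dishes

## Robot

A 6-joint arm with a two-finger parallel gripper is mounted at the origin on a cart in front of the work surface, level with it; the furniture and walls round the work are solid. World frame = base frame: x ahead of the robot, y to its left, z up, the work surface at z = 0. Lengths are in m, angles in degrees, forces in N, time in s.
With the tool pointing down it reaches from about 0.4 to 0.825 m from the base axis. Payload 7 kg.
Tool frame: the origin (TCP) lies midway between the tips of the shut fingers; the grasp point (between the pads) lies 19 mm behind it; z points along the fingers, y is the line along which they close (so a half turn about z gives the same grasp; the last joint's range is limited). The gripper opens to 85 mm and grips with 20 to 120 N. Pads are 22 mm wide; open, the fingers measure 114 mm over their backs; the gripper's body (76 mm by 85 mm) begins 54 mm behind the grasp point. The pads swing forward as they close: fully open they stand 13 mm farther back than shut.
Start: joints at [-57.92, 20.546, 0.682, 0, -70.136, -16.507], TCP at [0.181, -0.65, 0.209] pointing down, gripper open.
Joint ranges: [-176.03, 176.03], [-82.01, 121.73], [-58.28, 71.71], [-173.87, 95.51], [-174.79, -0.11], [-173.66, 173.66]. Speed limits (degrees/s): [136.94, 136.94, 172.46, 180, 180, 180].

## Interface

Orientations are given as a 3x3 rotation matrix whose columns are the frame's x, y, z axes.
In Python, from rig import read_state, get_image, camera_params, job_done gives the robot as it stands.
- The arm moves only by the shell command python3 -m jog 'ROWS' [FORCE]. ROWS is a JSON object of lists of equal length, an entry for each row: "delta_rot": the turn, a rotation vector about the tool's x, y, z as a fraction of full scale, a list of three; "travel": the shift along the tool's x, y, z as a fraction of full scale, a list of three; "jaw": the closure, from 0 (fully open) to 1 (shut). In form: {"delta_rot": [[ax, ay, az], ...], "travel": [[tx, ty, tz], ...], "jaw": [jaw, ...]}. A call has 1 to 5 rows; each row shifts and turns the commanded pose from where the row before left it, along the tool's axes as they then stand; what a row does not reach is not made up. Full scale, the value 1, is 500 mm for a shift and 360 degrees for a turn. A row lasts 1/8 s, in which the tool goes at most 62.5 mm and 10.7 degrees, less where a joint would pass 70% of its speed; a pose out of reach is approached as far as the arm can. A call with a number of a shift or a turn outside -1 to 1 is refused whole. A call with a gripper value outside its range is refused whole. The fingers move at their own pace and stop on an object; FORCE is the grip in N (left out, the last holds). Time passes only in rows, so rows that do not move let the fingers close. It gives the time, the measured TCP pose, the force, the opening and the grip force at its end, in the units of the state.
- read_state(): the state, without advancing time (a new reading comes with each control period).
- get_image(name): name is "side" or "top" or "wrist"; returns (picture, depth): 480x640x3 uint8, red, green, blue; 480x640 float32, m along the optical axis (not along the pixel's ray), 0 where there is no reading.
- camera_params(name): a dict with "mtx" (3x3 intrinsics, pixels), "eye" and "orientation" of the camera in the world. Camera axes: x right, y down, z forward; pixel columns grow to the right and rows downward; lengths in m; the calibration is good to about 2 mm. A picture is of the moment at which its call begins: read the wrist's pose just before it. camera_params takes no time and is no camera call; for the wrist camera it gives the pose at the moment of the call.
- job_done(): hands the job in; it is judged then, once.
The state is a dict: "time_s": time; "q": joint angles; "joint_vel": joint speeds; "effort": joint torques, N m; "position": TCP position; "tool_rot": TCP orientation; "wrist_force": force on the tool from outside, world axes, zero at the start; "ft_torque": the same for the moment, N m; "grip_width": finger opening in m; "gripper_force": force on a finger pad.
Only numpy, scipy, OpenCV 4.12 (cv2) and the standard library are available. Lean on these libraries where they do the work, as an engineer would, in place of code of your own. Each camera call takes 0.05 s, during which the arm holds its last target. There are 200 camera calls.

## Task

Everything at the coffee station stands in another's dish: put each thing into the middle of its own, standing upright - the jar with the green cap in the green dish, the jar with the dark brown cap in the red dish, the dropper bottle in the yellow dish and the tamper in the blue dish. Every one of these dishes is taken and holds only one thing, so park things in the empty grey dish (or on a free bit of table) on the way. Do not knock anything over, and leave the mug where it stands.

Things in the scene. Friction and masses are not known exactly. Their poses are not given: they have to be found in the camera images.
- cinnamon_jar: Spice jar with a GREEN screw cap (pale disc on its top), loose, about 0.11 kg. 105 mm tall; body 44 mm wide, cap 45 mm wide from 85 to 105 mm above the base. Grip it 50 to 90 mm up. Its own dish is the green one. Stands upright; origin at the centre of its underside, z up its axis; round, so yaw does not matter. Starts in another's dish.
- cocoa_jar: Spice jar with a DARK BROWN screw cap (green disc on its top, brown rim and side), loose, about 0.11 kg. 105 mm tall; body 42 mm wide, cap 44 mm wide from 85 to 105 mm above the base. Grip it 50 to 90 mm up. Its own dish is the red one. Stands upright; origin at the centre of its underside, z up its axis; round, so yaw does not matter. Starts in another's dish.
- dropper_bottle: Small amber bottle with a thin black dropper bulb on top, loose, about 0.07 kg. 102 mm tall; body 33 mm wide up to 60 mm, collar 24 mm wide from 62 to 77 mm, bulb 13 mm wide up to 102 mm. Grip the body, 35 to 55 mm up. Its own dish is the yellow one. Stands upright; origin at the centre of its underside, z up its axis; round, so yaw does not matter. Starts in another's dish.
- tamper: Coffee tamper: a steel foot 58 mm wide and 26 mm high with an upright dark brown handle about 30 mm wide, loose, about 0.38 kg. 102 mm tall in all. Grip the handle, 60 to 85 mm up. Its own dish is the blue one. Stands upright; origin at the centre of its underside, z up its axis; round, so yaw does not matter. Starts in another's dish.
- green_dish: Green plastic dish, round and shallow, fixed to the table. 92 mm across the rim, rim 10 mm above the table, flat floor 78 mm wide whose top is 4 mm above the table. Origin on its axis, at the table top; z up. Home of the cinnamon jar.
- red_dish: Red plastic dish, round and shallow, fixed to the table. 92 mm across the rim, rim 10 mm above the table, flat floor 78 mm wide whose top is 4 mm above the table. Origin on its axis, at the table top; z up. Home of the cocoa jar.
- yellow_dish: Yellow plastic dish, round and shallow, fixed to the table. 92 mm across the rim, rim 10 mm above the table, flat floor 78 mm wide whose top is 4 mm above the table. Origin on its axis, at the table top; z up. Home of the dropper bottle.
- blue_dish: Blue plastic dish, round and shallow, fixed to the table. 92 mm across the rim, rim 10 mm above the table, flat floor 78 mm wide whose top is 4 mm above the table. Origin on its axis, at the table top; z up. Home of the tamper.
- grey_dish: Grey plastic dish, round and shallow, fixed to the table. 92 mm across the rim, rim 10 mm above the table, flat floor 78 mm wide whose top is 4 mm above the table. Origin on its axis, at the table top; z up. The spare: it starts empty and belongs to nothing; things may be parked in it on the way.
- mug: Bystander, to be left alone: a white mug with green dots, loose, 78 mm wide, 93 mm tall, 114 mm with its handle. Origin under the centre of its outline with handle; the handle points along its -y.
Not all that is in view belongs to the job. What is shaped like the cinnamon_jar but pink is not meant.

How it is judged:
By the outcome, as a careful person would: the job done as asked, in the order asked, and still so for the second after the job is handed in, with the robot touching nothing.
It also fails if it takes over 128 s, if anything falls off the work surface, if the arm or the gripper's body presses on something with over 40 N, if the wrist force passes 120 N, or if a joint passes its speed limit or range.

## Working session

There is one attempt and no reset: what is moved stays moved. The work goes in short steps, Python scripts to look and compute and a shell command to move; the robot and the scene stay as the last step left them, time stands still between calls to the robot, and variables do not carry over. Pictures are saved under pics/ and viewed, at most 14 in all, crops included, and the job is handed in when it is done.

```bash
ls; mkdir -p pics; python3 - <<'E'
from rig import *
import cv2,numpy as np
s=read_state(); print(s['time_s'],s['position'],s['tool_rot'],s['grip_width'])
for n in ['top','side']:
    p,d=get_image(n); cv2.imwrite(f'pics/{n}0.png',p[:,:,::-1]); np.save(f'pics/{n}0.npy',d)
    c=camera_params(n); print(n,c)
E
```

```text
pics
0.0 [ 0.18106014 -0.64971955  0.20755269] [[-9.63328572e-01 -2.68323946e-01 -5.68105401e-04]
 [-2.68324519e-01  9.63327285e-01  1.57919758e-03]
 [ 1.23534907e-04  1.67372276e-03 -9.99998592e-01]] 0.08542580296144721
top {'mtx': array([[468.82001759,   0.        , 313.71883408],
       [  0.        , 468.82001759, 230.21593623],
       [  0.        ,   0.        ,   1.        ]]), 'eye': array([0.50472177, 0.12634944, 0.89345649]), 'orientation': array([[-0.02579027, -0.99754646,  0.06508404],
       [-0.99965704,  0.02543922, -0.00621689],
       [ 0.00454595, -0.06522205, -0.99786042]])}
side {'mtx': array([[593.59187647,   0.        , 321.55231971],
       [  0.        , 593.59187647, 246.35674483],
       [  0.        ,   0.        ,   1.        ]]), 'eye': array([ 0.48959153, -0.68365904,  0.61556128]), 'orientation': array([[ 0.99740821, -0.0357759 ,  0.0624256 ],
       [-0.07158457, -0.58080758,  0.8108873 ],
       [ 0.00724704, -0.81325435, -0.58186325]])}
```

View pics/top0.png

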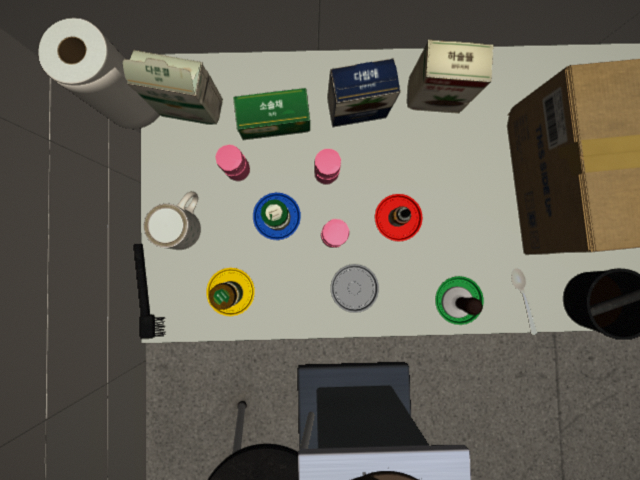

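View pics/side0.png

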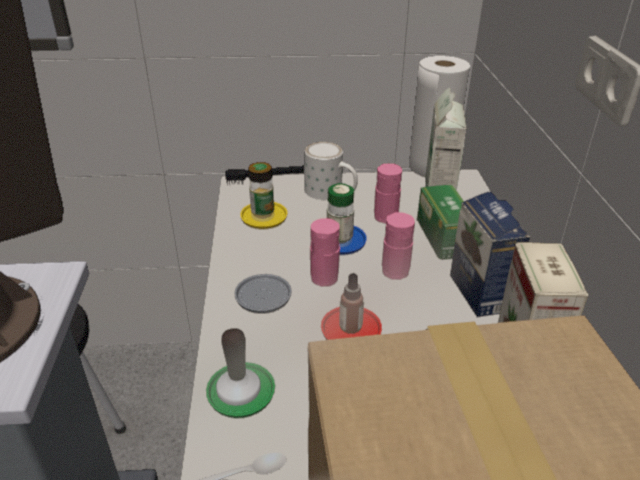

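The top view shows the green-cap jar in the blue dish (276,215), the brown-cap jar in the yellow dish (226,293), the dropper in the red dish (400,216) and the tamper in the green dish (462,302). The grey dish (354,288) is empty. Three pink decoys stand at (232,160), (327,165) and (335,233). The side view agrees with this. Next I'll measure positions from both views.

```bash
cat > h.py <<'E'
import numpy as np,cv2
from rig import *
def cloud(n,d,c=None):
    c=c or camera_params(n); K=c['mtx']; v,u=np.mgrid[:480,:640]
    P=np.stack([(u-K[0,2])/K[0,0]*d,(v-K[1,2])/K[1,1]*d,d],-1)@np.array(c['orientation']).T+c['eye']
    P[d<=0]=np.nan; return P
def circ(xy):
    A=np.c_[2*xy,np.ones(len(xy))]; s=np.linalg.lstsq(A,(xy**2).sum(1),rcond=None)[0]
    return s[:2],np.sqrt(s[2]+s[:2]@s[:2])
E
python3 - <<'E'
from h import *
D={n:cloud(n,np.load(f'pics/{n}0.npy')) for n in ['top','side']}
im={n:cv2.imread(f'pics/{n}0.png') for n in D}
print('table z',[np.nanmedian(D['top'][v-3:v+3,u-3:u+3,2]) for u,v in [(400,300),(300,300),(450,200)]], D['side'][290:300,215:225,2].mean())
dish={'blue':((276,215),(350,238)),'yellow':((231,291),(264,214)),'red':((398,217),(352,327)),'green':((460,300),(240,390)),'grey':((354,288),(264,293))}
hue={'blue':(100,125),'yellow':(22,34),'red':(0,5),'green':(50,80)}
for k,px in dish.items():
    for n,(u,v) in zip(D,px):
        P=D[n]; hsv=cv2.cvtColor(im[n],cv2.COLOR_BGR2HSV)
        c0=dish_c if n=='side' else np.nanmedian(P[v-2:v+3,u-2:u+3].reshape(-1,3),0)[:2]
        m=(np.linalg.norm(P[...,:2]-c0,axis=-1)<.065)&(P[...,2]<.02)&(P[...,2]>-.01)
        if k!='grey': m&=(hsv[...,0]>=hue[k][0])&(hsv[...,0]<=hue[k][1])&(hsv[...,1]>130)
        else: m&=(hsv[...,2]<165)
        m=cv2.morphologyEx(m.astype('uint8'),cv2.MORPH_OPEN,np.ones((3,3)))
        # outer rim by min enclosing circle of projected points
        pts=P[m>0]; h=pts[:,:2].astype('float32')
        hull=cv2.convexHull(h)[:,0]; cc,r=cv2.minEnclosingCircle(h); cf,rf=circ(hull.astype(float))
        if n=='top': dish_c=np.array(cc)
        print(k,n,np.round(cc,4),round(r,4),'fit',cf.round(4),rf.round(4),'z95',np.percentile(pts[:,2],[5,95]).round(4))
objs={'cinn':((276,213),.022),'cocoa':((228,293),.02),'drop':((404,214),.01),'tamp':((472,306),.015)}
ctr={'cinn':'blue','cocoa':'yellow','drop':'red','tamp':'green'}
for k,((u,v),r) in objs.items():
    P=D['top']; t=np.nanmedian(P[v-2:v+3,u-2:u+3].reshape(-1,3),0); print(k,'top pt',t.round(4))
    for n in D:
        Q=D[n]; m=np.linalg.norm(Q[...,:2]-t[:2],axis=-1)<.045
        q=Q[m]; 
        out=[]
        for lo,hi in [(.015,.03),(.035,.055),(.06,.08),(.095,.12)]:
            s=q[(q[:,2]>lo)&(q[:,2]<hi)]
            if len(s)>15: f=circ(s[:,:2]); out.append((lo,s[:,:2].mean(0).round(4),f[0].round(4),f[1].round(4),len(s)))
        print(' ',n,'zmax',np.percentile(q[:,2],99).round(4)); [print('    ',*o) for o in out]
E
```

```text
table z [np.float64(-0.0014179052724256902), np.float64(-0.0007334492460687181), np.float64(-0.002116294086586812)] -0.0021079505887866947
blue top [0.5919 0.191 ] 0.0449 fit [0.5917 0.1909] 0.0442 z95 [0.002  0.0113]
blue side [0.604  0.1827] 0.0437 fit [0.6   0.184] 0.0379 z95 [0.0014 0.01  ]
yellow top [0.452  0.2811] 0.0459 fit [0.4517 0.2807] 0.0449 z95 [0.0023 0.0117]
yellow side [0.4524 0.276 ] 0.0457 fit [0.4524 0.2758] 0.0442 z95 [0.0017 0.0104]
red top [ 0.5839 -0.0415] 0.047 fit [ 0.5837 -0.0403] 0.045 z95 [0.0018 0.0108]
red side [ 0.5834 -0.0411] 0.045 fit [ 0.5855 -0.0452] 0.0426 z95 [0.0018 0.0087]
green top [ 0.4252 -0.148 ] 0.0451 fit [ 0.4248 -0.148 ] 0.0442 z95 [0.0018 0.0108]
green side [ 0.44   -0.1779] 0.0277 fit [ 0.4385 -0.1741] 0.023 z95 [0.002  0.0103]
grey top [0.4516 0.0467] 0.0469 fit [0.4517 0.0467] 0.0463 z95 [0.0014 0.0109]
grey side [0.4489 0.0526] 0.0544 fit [0.4518 0.0519] 0.0505 z95 [0.0013 0.0097]
cinn top pt [0.5862 0.1839 0.1113]
  top zmax 0.1129
     0.035 [0.5712 0.1763] [0.5878 0.1888] 0.0242 27
     0.06 [0.5717 0.1791] [0.5875 0.1886] 0.02
[... 1156 characters left out ...]
  0.035 [ 0.5814 -0.0511] [ 0.5831 -0.0379] 0.0172 257
     0.06 [ 0.582  -0.0472] [ 0.5829 -0.0404] 0.0119 285
     0.095 [ 0.5827 -0.0417] [ 0.5829 -0.0406] 0.0047 73
tamp top pt [ 0.4226 -0.1396  0.1051]
  top zmax 0.106
     0.015 [ 0.4237 -0.1373] [ 0.4214 -0.1435] 0.0194 384
     0.035 [ 0.4236 -0.1352] [ 0.4209 -0.1436] 0.0114 40
     0.06 [ 0.4242 -0.1327] [ 0.4215 -0.1426] 0.0121 36
     0.095 [ 0.4216 -0.142 ] [ 0.4213 -0.1428] 0.0104 251
  side zmax 0.1047
     0.015 [ 0.4229 -0.1544] [ 0.4221 -0.1473] 0.0182 652
     0.035 [ 0.423  -0.1554] [ 0.4218 -0.1471] 0.0109 188
     0.06 [ 0.4232 -0.1567] [ 0.422 -0.147] 0.0129 218
     0.095 [ 0.4223 -0.1511] [ 0.4221 -0.1493] 0.0099 355
```

```bash
python3 - <<'E'
from h import *
P=cloud('top',np.load('pics/top0.npy'))
for n,(u,v) in dict(cup=(578,300),cup2=(575,320),cuprim=(610,275),box=(560,120),boxcorner=(518,205),boxtop=(585,240),pink3=(335,228),pink2=(328,155),pink1=(230,153),mug=(165,210),stool=(330,400)).items(): print(n,P[v,u].round(3))
E
python3 -m jog '{"delta_rot":[[0,0,0.0145],[0,0,0.0145],[0,0,0.0143],[0,0,0],[0,0,0]],"travel":[[0,0,0],[0,0,0],[0,0,0],[0,0,0],[0,0,0]],"jaw":[0,0,0,0,0]}' 60
```

```text
cup [ 0.424 -0.341  0.064]
cup2 [ 0.384 -0.356  0.023]
cuprim [ 0.465 -0.419  0.035]
box [ 0.712 -0.262  0.184]
boxcorner [ 0.601 -0.269  0.008]
boxtop [ 0.525 -0.277  0.205]
pink3 [0.559 0.085 0.105]
pink2 [0.684 0.094 0.104]
pink1 [0.691 0.26  0.106]
mug [0.599 0.377 0.088]
stool [ 0.108  0.084 -0.472]
time_s: 0.72
position: [0.1812, -0.6501, 0.2082]
tool_rot: [[-1.0, -0.002, -0.0], [-0.002, 1.0, 0.0], [0.0, 0.0, -1.0]]
wrist_force: [-1.4, -0.2, -0.3]
grip_width: 0.0855
gripper_force: 0.0
```

```bash
for i in 1 2; do :; done
python3 -m jog '{"delta_rot":[[0,0,0],[0,0,0],[0,0,0],[0,0,0],[0,0,0]],"travel":[[-0.032,0.067,0],[-0.032,0.067,0],[-0.032,0.067,0],[-0.032,0.067,0],[-0.032,0.067,0]],"jaw":[0,0,0,0,0]}'
python3 -m jog '{"delta_rot":[[0,0,0],[0,0,0],[0,0,0],[0,0,0],[0,0,0]],"travel":[[-0.032,0.067,0],[-0.032,0.067,0],[-0.032,0.067,0],[-0.032,0.067,0],[-0.032,0.067,0]],"jaw":[0,0,0,0,0]}'
python3 -m jog '{"delta_rot":[[0,0,0],[0,0,0],[0,0,0],[0,0,0],[0,0,0]],"travel":[[-0.032,0.067,0],[-0.032,0.067,0],[-0.032,0.067,0],[-0.032,0.067,0],[0,0,0]],"jaw":[0,0,0,0,0]}'
python3 - <<'E'
from h import *
s=read_state();print(s['position'],s['tool_rot'],camera_params('wrist'))
p,d=get_image('wrist');cv2.imwrite('pics/w1.png',p[:,:,::-1]);np.save('pics/w1.npy',d)
E
```

```text
time_s: 1.35
position: [0.2616, -0.4816, 0.2086]
tool_rot: [[-1.0, -0.001, 0.0], [-0.001, 1.0, -0.0], [-0.0, -0.0, -1.0]]
wrist_force: [0.9, -0.3, 1.2]
grip_width: 0.0852
gripper_force: 0.0
time_s: 1.98
position: [0.3417, -0.3142, 0.2087]
tool_rot: [[-1.0, -0.001, 0.001], [-0.001, 1.0, -0.0], [-0.001, -0.0, -1.0]]
wrist_force: [0.7, -0.4, 0.0]
grip_width: 0.0855
gripper_force: 0.0
time_s: 2.6
position: [0.4062, -0.1797, 0.2087]
tool_rot: [[-1.0, -0.004, 0.001], [-0.004, 1.0, 0.0], [-0.001, 0.0, -1.0]]
wrist_force: [0.1, -0.6, 0.4]
grip_width: 0.0854
gripper_force: 0.0
[ 0.40618189 -0.17966568  0.20874042] [[-9.99991250e-01 -4.12244076e-03  7.10931245e-04]
 [-4.12236914e-03  9.99991498e-01  1.02174299e-04]
 [-7.11346408e-04  9.92426837e-05 -9.99999742e-01]] {'mtx': array([[409.70774624,   0.        , 320.9276081 ],
       [  0.        , 409.70774624, 241.18162003],
       [  0.        ,   0.        ,   1.        ]]), 'eye': array([ 0.32266348, -0.18009787,  0.37454273]), 'orientation': array([[-4.22958417e-03,  9.45962905e-01,  3.24247272e-01],
       [ 9.99990930e-01,  3.83850687e-03,  1.84569231e-03],
       [ 5.01331080e-04,  3.24252138e-01, -9.45970560e-01]])}
```

View pics/w1.png

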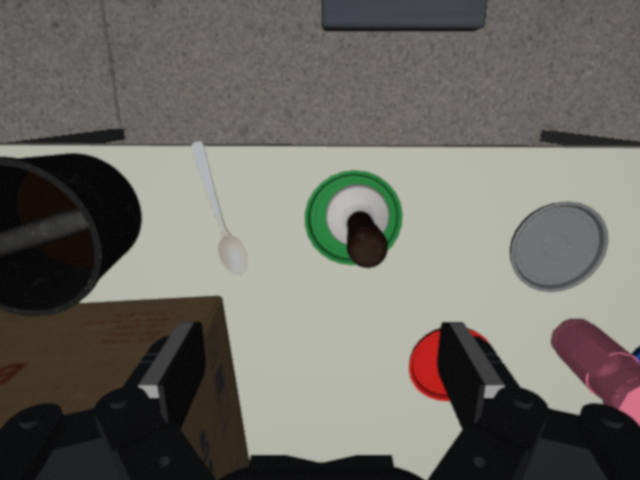

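The wrist view shows the tamper handle at (367,245) in the green dish (354,217), the grey dish at (559,246) and the red dish at (450,362). I'll localise them here, since the wrist frame is the one I act in.

```bash
cat >> h.py <<'E'
HUE={'blue':(100,125),'yellow':(22,34),'red':(0,5),'green':(50,80)}
def dish(P,im,k,c0):
    hsv=cv2.cvtColor(im,cv2.COLOR_BGR2HSV)
    m=(np.linalg.norm(P[...,:2]-np.array(c0),axis=-1)<.065)&(P[...,2]<.02)&(P[...,2]>-.01)
    if k!='grey': m&=(hsv[...,0]>=HUE[k][0])&(hsv[...,0]<=HUE[k][1])&(hsv[...,1]>130)
    else: m&=(hsv[...,2]<165)
    m=cv2.morphologyEx(m.astype('uint8'),cv2.MORPH_OPEN,np.ones((3,3)))
    h=P[m>0][:,:2]; cc,r=cv2.minEnclosingCircle(h.astype('float32')); cf,rf=circ(cv2.convexHull(h.astype('float32'))[:,0].astype(float))
    return np.round(cc,4),round(r,4),cf.round(4),rf.round(4)
def slices(P,c0,R=.04):
    q=P[np.linalg.norm(P[...,:2]-np.array(c0),axis=-1)<R]; print(' zmax',np.percentile(q[:,2],99).round(4))
    for lo,hi in [(.015,.03),(.035,.055),(.06,.08),(.095,.12)]:
        s=q[(q[:,2]>lo)&(q[:,2]<hi)]
        if len(s)>15: f=circ(s[:,:2]); print('  ',lo,s[:,:2].mean(0).round(4),f[0].round(4),f[1].round(4),len(s))
E
python3 - <<'E'
from h import *
P=cloud('wrist',np.load('pics/w1.npy'));im=cv2.imread('pics/w1.png')
print('table',P[110+60:180,250:300,2].mean())
print(dish(P,im,'green',(.425,-.15)),dish(P,im,'grey',(.4517,.0475)))
slices(P,(.4217,-.1454))
E
```

```text
table nan
(array([ 0.4254, -0.1509]), 0.0443, array([ 0.4251, -0.1508]), np.float64(0.0438)) (array([0.4557, 0.049 ]), 0.0511, array([0.4562, 0.0492]), np.float64(0.0492))
 zmax 0.3164
   0.015 [ 0.4148 -0.1497] [ 0.4219 -0.1475] 0.0197 1574
   0.035 [ 0.4133 -0.1505] [ 0.4223 -0.1474] 0.0116 139
   0.06 [ 0.4115 -0.1511] [ 0.4217 -0.1477] 0.0127 148
   0.095 [ 0.42   -0.1481] [ 0.421  -0.1478] 0.0102 1290
```

```bash

python3 -m jog '{"delta_rot":[[0,0,0],[0,0,0],[0,0,0],[0,0,0],[0,0,0]],"travel":[[-0.016,0.032,0],[-0.015,0.032,0],[0,0,0.06],[0,0,0.06],[0,0,0.06]],"jaw":[0,0,0,0,0]}'
python3 -m jog '{"delta_rot":[[0,0,0],[0,0,0],[0,0,0],[0,0,0],[0,0,0]],"travel":[[0,0,0.05],[0,0,0.05],[0,0,0.031],[0,0,0],[0,0,0]],"jaw":[0,0,0,0,0]}'
python3 -m jog '{"delta_rot":[[0,0,0],[0,0,0],[0,0,0],[0,0,0],[0,0,0]],"travel":[[0,0,0],[0,0,0],[0,0,0],[0,0,0],[0,0,0]],"jaw":[1,1,1,1,1]}' 60
python3 -m jog '{"delta_rot":[[0,0,0],[0,0,0],[0,0,0],[0,0,0],[0,0,0]],"travel":[[0,0,0],[0,0,0],[0,0,-0.02],[0,0,-0.02],[0,0,-0.03]],"jaw":[1,1,1,1,1]}' 60
```

```text
time_s: 3.28
position: [0.4205, -0.15, 0.1178]
tool_rot: [[-1.0, 0.0, 0.001], [0.0, 1.0, -0.0], [-0.001, -0.0, -1.0]]
wrist_force: [0.4, -0.6, -0.4]
grip_width: 0.0858
gripper_force: 0.0
time_s: 3.9
position: [0.4211, -0.1497, 0.0536]
tool_rot: [[-1.0, 0.0, 0.001], [0.0, 1.0, -0.0], [-0.001, -0.0, -1.0]]
wrist_force: [-0.7, -1.0, 0.6]
grip_width: 0.0855
gripper_force: 0.0
time_s: 4.53
position: [0.4216, -0.149, 0.0536]
tool_rot: [[-1.0, -0.0, 0.001], [-0.0, 1.0, 0.0], [-0.001, 0.0, -1.0]]
wrist_force: [-0.2, 3.4, 6.3]
grip_width: 0.0275
gripper_force: 58.9
time_s: 5.15
position: [0.4202, -0.1493, 0.0884]
tool_rot: [[-1.0, 0.0, -0.001], [0.0, 1.0, 0.0], [0.001, 0.0, -1.0]]
wrist_force: [0.6, 0.2, -3.6]
grip_width: 0.0276
gripper_force: 59.6
```

```bash

python3 -m jog '{"delta_rot":[[0,0,0],[0,0,0],[0,0,0],[0,0,0],[0,0,0]],"travel":[[0,0.02,-0.02],[-0.01,0.06,0],[-0.014,0.07,0],[-0.014,0.07,0],[-0.013,0.07,0]],"jaw":[1,1,1,1,1]}'
python3 -m jog '{"delta_rot":[[0,0,0],[0,0,0],[0,0,0],[0,0,0],[0,0,0]],"travel":[[-0.01,0.06,0],[0,0.03,0],[0,0.012,0],[0,0,0],[0,0,0]],"jaw":[1,1,1,1,1]}'
```

```text
time_s: 5.78
position: [0.4462, -0.0027, 0.0984]
tool_rot: [[-1.0, 0.0, 0.0], [0.0, 1.0, 0.0], [-0.0, 0.0, -1.0]]
wrist_force: [0.5, -0.5, -4.3]
grip_width: 0.0276
gripper_force: 59.9
time_s: 6.4
position: [0.4511, 0.0461, 0.098]
tool_rot: [[-1.0, 0.001, -0.0], [0.001, 1.0, -0.0], [0.0, -0.0, -1.0]]
wrist_force: [0.8, 0.8, -5.1]
grip_width: 0.0275
gripper_force: 60.0
```

```bash

python3 -m jog '{"delta_rot":[[0,0,0],[0,0,0],[0,0,0],[0,0,0],[0,0,0]],"travel":[[0,0,0.03],[0,0,0.03],[0,0,0.02],[0,0,0.008],[0,0,0]],"jaw":[1,1,1,1,1]}'
python3 -m jog '{"delta_rot":[[0,0,0],[0,0,0],[0,0,0],[0,0,0],[0,0,0]],"travel":[[0,0,0],[0,0,0],[0,0,0],[0,0,0],[0,0,-0.02]],"jaw":[0,0,0,0,0]}'
python3 -m jog '{"delta_rot":[[0,0,0],[0,0,0],[0,0,0],[0,0,0],[0,0,0]],"travel":[[0,0,-0.06],[0,0,-0.08],[0,0,-0.08],[0,0,-0.06],[0,0,0]],"jaw":[0,0,0,0,0]}'
python3 - <<'E'
from h import *
D={}
for n in ['wrist','top','side']:
    c=camera_params(n);p,d=get_image(n);cv2.imwrite(f'pics/{n}2.png',p[:,:,::-1]);np.save(f'pics/{n}2.npy',d)
    P=cloud(n,d,c);im=p[:,:,::-1].copy()
    print(n)
    for k,c0 in dict(grey=(.4517,.0467),blue=(.592,.189),red=(.584,-.042),yellow=(.452,.279),green=(.425,-.15)).items():
        try: print(k,dish(P,im,k,c0))
        except Exception as e: print(k,'-')
    slices(P,(.4511,.0461))
    slices(P,(.587,.186))
E
```

```text
time_s: 7.02
position: [0.4516, 0.0466, 0.0542]
tool_rot: [[-1.0, 0.0, 0.0], [0.0, 1.0, -0.0], [-0.0, -0.0, -1.0]]
wrist_force: [0.9, 0.1, -4.4]
grip_width: 0.0278
gripper_force: 60.0
time_s: 7.65
position: [0.4509, 0.0465, 0.0639]
tool_rot: [[-1.0, 0.0, -0.001], [0.0, 1.0, -0.001], [0.001, -0.001, -1.0]]
wrist_force: [-0.2, 0.3, -1.0]
grip_width: 0.0854
gripper_force: 0.0
time_s: 8.28
position: [0.4528, 0.0473, 0.2072]
tool_rot: [[-1.0, -0.0, 0.005], [-0.0, 1.0, 0.002], [-0.005, 0.002, -1.0]]
wrist_force: [-0.4, -0.2, -0.4]
grip_width: 0.0852
gripper_force: 0.0
wrist
grey (array([0.4517, 0.0467]), 0.0651, array([0.4502, 0.0469]), np.float64(0.0635))
blue (array([0.5918, 0.1886]), 0.0449, array([0.5919, 0.1885]), np.float64(0.0442))
red (array([ 0.5844, -0.0418]), 0.0455, array([ 0.5839, -0.0411]), np.float64(0.0443))
yellow (array([0.4524, 0.2778]), 0.0459, array([0.4529, 0.2778]), np.float64(0.045))
green (array([ 0.4256, -0.1493]), 0.0451, array([ 0.4258, -0.1494]), np.float64(0.0443))
 zmax 0.3154
   0.015 [0.4451 0.0489] [0.4531 0.0492] 0.02 1615
   0.035 [0.4435 0.0486] [0.4531
[... 1145 characters left out ...]
3))
red (array([ 0.584 , -0.0413]), 0.045, array([ 0.5864, -0.0463]), np.float64(0.042))
yellow (array([0.4528, 0.2756]), 0.0467, array([0.4525, 0.276 ]), np.float64(0.0448))
green (array([ 0.435 , -0.1757]), 0.031, array([ 0.4327, -0.1699]), np.float64(0.0284))
 zmax 0.4079
   0.015 [0.4527 0.0401] [0.4523 0.0475] 0.0176 399
   0.035 [0.4523 0.0402] [0.452  0.0474] 0.0102 144
   0.06 [0.4528 0.0387] [0.4522 0.0479] 0.0124 169
   0.095 [0.4522 0.0434] [0.452  0.0454] 0.0097 210
 zmax 0.1106
   0.015 [0.597  0.1664] [0.5906 0.1815] 0.0188 93
   0.035 [0.5967 0.1667] [0.5883 0.1853] 0.023 136
   0.06 [0.5864 0.1686] [0.5879 0.1848] 0.0219 282
   0.095 [0.5874 0.1783] [0.5878 0.1827] 0.0177 461
```

View pics/wrist2.png

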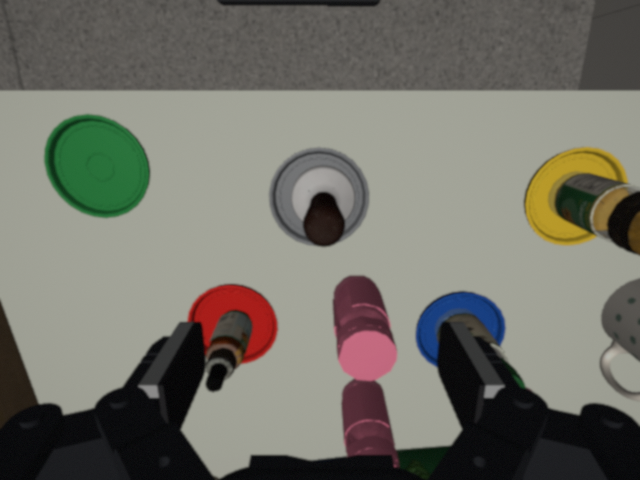

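```bash

python3 -m jog '{"delta_rot":[[0,0,0],[0,0,0],[0,0,0],[0,0,0],[0,0,0]],"travel":[[-0.054,0.055,0],[-0.054,0.055,0],[-0.054,0.055,0],[-0.054,0.055,0],[-0.052,0.054,0]],"jaw":[0,0,0,0,0]}'
python3 -m jog '{"delta_rot":[[0,0,0],[0,0,0],[0,0,0],[0,0,0],[0,0,0]],"travel":[[0,0,0],[0,0,0],[0,0,0.04],[0,0,0.05],[0,0,0]],"jaw":[0,0,0,0,0]}'
```

```text
time_s: 9.05
position: [0.5857, 0.1843, 0.2025]
tool_rot: [[-1.0, 0.0, -0.002], [0.0, 1.0, -0.001], [0.002, -0.001, -1.0]]
wrist_force: [-0.6, -0.2, 0.2]
grip_width: 0.0855
gripper_force: 0.0
time_s: 9.68
position: [0.5836, 0.1823, 0.1574]
tool_rot: [[-1.0, 0.001, -0.003], [0.001, 1.0, -0.002], [0.003, -0.002, -1.0]]
wrist_force: [-0.2, 0.0, 0.2]
grip_width: 0.0852
gripper_force: 0.0
```

```bash

python3 -m jog '{"delta_rot":[[0,0,0],[0,0,0],[0,0,0],[0,0,0],[0,0,0]],"travel":[[-0.006,0.003,0.05],[0,0,0.06],[0,0,0.06],[0,0,0.044],[0,0,0]],"jaw":[0,0,0,0,0]}'
python3 -m jog '{"delta_rot":[[0,0,0],[0,0,0],[0,0,0],[0,0,0],[0,0,0]],"travel":[[0,0,0],[0,0,0],[0,0,0],[0,0,0],[0,0,0]],"jaw":[1,1,1,1,1]}' 50
python3 -m jog '{"delta_rot":[[0,0,0],[0,0,0],[0,0,0],[0,0,0],[0,0,0]],"travel":[[0,0,0],[0,0,-0.02],[0,0,-0.05],[0,0,-0.06],[0,0,0]],"jaw":[1,1,1,1,1]}'
```

```text
time_s: 10.3
position: [0.5877, 0.1845, 0.0516]
tool_rot: [[-1.0, 0.0, -0.002], [0.0, 1.0, -0.001], [0.002, -0.001, -1.0]]
wrist_force: [-0.0, -0.4, -0.2]
grip_width: 0.0853
gripper_force: 0.0
time_s: 10.92
position: [0.5894, 0.1856, 0.0537]
tool_rot: [[-1.0, -0.0, 0.002], [-0.0, 1.0, 0.001], [-0.002, 0.001, -1.0]]
wrist_force: [-1.7, 0.1, 6.7]
grip_width: 0.0439
gripper_force: 50.5
time_s: 11.55
position: [0.5899, 0.186, 0.1202]
tool_rot: [[-1.0, -0.0, 0.004], [-0.0, 1.0, 0.002], [-0.004, 0.002, -1.0]]
wrist_force: [-0.2, 0.2, -2.2]
grip_width: 0.0439
gripper_force: 51.1
```

```bash

python3 -m jog '{"delta_rot":[[0,0,0],[0,0,0],[0,0,0],[0,0,0],[0,0,0]],"travel":[[0,0,-0.06],[0,0,-0.07],[0.02,-0.04,0],[0.03,-0.062,0],[0.03,-0.062,0]],"jaw":[1,1,1,1,1]}'
python3 -m jog '{"delta_rot":[[0,0,0],[0,0,0],[0,0,0],[0,0,0],[0,0,0]],"travel":[[0.03,-0.062,0],[0.03,-0.062,0],[0.03,-0.062,0],[0.03,-0.062,0],[0.03,-0.062,0]],"jaw":[1,1,1,1,1]}'
python3 -m jog '{"delta_rot":[[0,0,0],[0,0,0],[0,0,0],[0,0,0],[0,0,0]],"travel":[[0.03,-0.062,0],[0.03,-0.062,0],[0.028,-0.05,0],[0.01,-0.02,0],[0,0,0]],"jaw":[1,1,1,1,1]}'
```

```text
time_s: 12.18
position: [0.5466, 0.1017, 0.1806]
tool_rot: [[-1.0, 0.0, -0.002], [0.0, 1.0, -0.001], [0.002, -0.001, -1.0]]
wrist_force: [0.5, -1.0, -0.8]
grip_width: 0.0435
gripper_force: 51.3
time_s: 12.8
position: [0.4713, -0.0531, 0.1808]
tool_rot: [[-1.0, 0.001, -0.002], [0.001, 1.0, 0.0], [0.002, 0.0, -1.0]]
wrist_force: [0.2, -0.6, -1.3]
grip_width: 0.0439
gripper_force: 51.3
time_s: 13.42
position: [0.4236, -0.1492, 0.1815]
tool_rot: [[-1.0, 0.002, -0.001], [0.002, 1.0, 0.0], [0.001, 0.0, -1.0]]
wrist_force: [1.0, 0.1, -1.5]
grip_width: 0.0438
gripper_force: 51.3
```

```bash

python3 -m jog '{"delta_rot":[[0,0,0],[0,0,0],[0,0,0],[0,0,0],[0,0,0]],"travel":[[-0.003,-0.003,0.03],[0,0,0.06],[0,0,0.06],[0,0,0.05],[0,0,0]],"jaw":[1,1,1,1,1]}'
python3 -m jog '{"delta_rot":[[0,0,0],[0,0,0],[0,0,0],[0,0,0],[0,0,0]],"travel":[[0,0,0],[0,0,0],[0,0,0],[0,0,0],[0,0,0]],"jaw":[1,1,1,1,1]}'
```

```text
time_s: 14.05
position: [0.4241, -0.1498, 0.0796]
tool_rot: [[-1.0, -0.0, -0.005], [-0.0, 1.0, -0.0], [0.005, -0.0, -1.0]]
wrist_force: [-0.7, 0.4, -0.7]
grip_width: 0.0437
gripper_force: 51.3
time_s: 14.68
position: [0.4259, -0.1503, 0.0822]
tool_rot: [[-1.0, 0.0, 0.0], [0.0, 1.0, 0.0], [-0.0, 0.0, -1.0]]
wrist_force: [-1.0, 0.1, -1.0]
grip_width: 0.0439
gripper_force: 51.3
```

```bash

python3 -m jog '{"delta_rot":[[0,0,0],[0,0,0],[0,0,0],[0,0,0],[0,0,0]],"travel":[[0,-0.002,0.03],[0,0,0.02],[0,0,0.008],[0,0,0],[0,0,0]],"jaw":[1,1,1,1,1]}'
python3 -m jog '{"delta_rot":[[0,0,0],[0,0,0],[0,0,0],[0,0,0],[0,0,0]],"travel":[[0,0,0],[0,0,0],[0,0,0],[0,0,0],[0,0,-0.02]],"jaw":[0,0,0,0,0]}'
python3 -m jog '{"delta_rot":[[0,0,0],[0,0,0],[0,0,0],[0,0,0],[0,0,0]],"travel":[[0,0,-0.06],[0,0,-0.08],[0,0,-0.08],[0,0,-0.06],[0,0,0]],"jaw":[0,0,0,0,0]}'
python3 -m jog '{"delta_rot":[[0,0,0],[0,0,0],[0,0,0],[0,0,0],[0,0,0]],"travel":[[-0.007,0.06,0],[-0.007,0.06,0],[-0.007,0.06,0],[-0.007,0.06,0],[0,0,0]],"jaw":[0,0,0,0,0]}'
python3 - <<'E'
from h import *
n='wrist';c=camera_params(n);s=read_state();p,d=get_image(n);cv2.imwrite(f'pics/{n}3.png',p[:,:,::-1])
P=cloud(n,d,c);im=p[:,:,::-1].copy();print(s['position'])
print(dish(P,im,'green',(.425,-.15)),dish(P,im,'blue',(.592,.189)))
slices(P,(.4253,-.15)); slices(P,(.452,.047))
E
```

```text
time_s: 15.3
position: [0.4259, -0.1513, 0.0537]
tool_rot: [[-1.0, -0.0, -0.0], [-0.0, 1.0, -0.0], [0.0, -0.0, -1.0]]
wrist_force: [-3.0, 2.3, 8.2]
grip_width: 0.0441
gripper_force: 52.1
time_s: 15.92
position: [0.4252, -0.1513, 0.0628]
tool_rot: [[-1.0, 0.0, -0.002], [0.0, 1.0, -0.0], [0.002, -0.0, -1.0]]
wrist_force: [0.5, 0.1, -0.6]
grip_width: 0.0856
gripper_force: 0.0
time_s: 16.55
position: [0.4274, -0.1514, 0.2062]
tool_rot: [[-1.0, -0.0, 0.006], [-0.0, 1.0, -0.0], [-0.006, -0.0, -1.0]]
wrist_force: [-0.0, 0.4, -0.8]
grip_width: 0.0853
gripper_force: 0.0
time_s: 17.18
position: [0.4397, -0.03, 0.2027]
tool_rot: [[-1.0, -0.002, -0.001], [-0.002, 1.0, -0.0], [0.001, -0.0, -1.0]]
wrist_force: [-0.7, -0.3, 0.6]
grip_width: 0.0854
gripper_force: 0.0
[ 0.43969412 -0.03001311  0.20273868]
(array([ 0.4257, -0.1496]), 0.0444, array([ 0.4257, -0.1496]), np.float64(0.044)) (array([0.593 , 0.1881]), 0.0459, array([0.592 , 0.1889]), np.float64(0.0444))
 zmax 0.1119
   0.015 [ 0.4159 -0.1338] [ 0.4269 -0.1511] 0.0243 238
   0.035 [ 0.4158 -0.1338] [ 0.4266 -0.1506] 0.0241 485
   0.06 [ 0.4161 -0.1351] [ 0.4263 -0.1502] 0.0231 771
   0.095 [ 0.4245 -0.1478] [ 0.4253 -0.1486] 0.0168 4210
 zmax 0.3049
   0.015 [0.4471 0.0448] [0.453  0.0491] 0.0199 1731
   0.035 [0.4458 0.0432] [0.4532 0.049 ] 0.0115 188
   0.06 [0.4445 0.0419] [0.453  0.0489] 0.0131 215
   0.095 [0.451  0.0474] [0.452  0.0481] 0.0102 1386
```

View pics/wrist3.png

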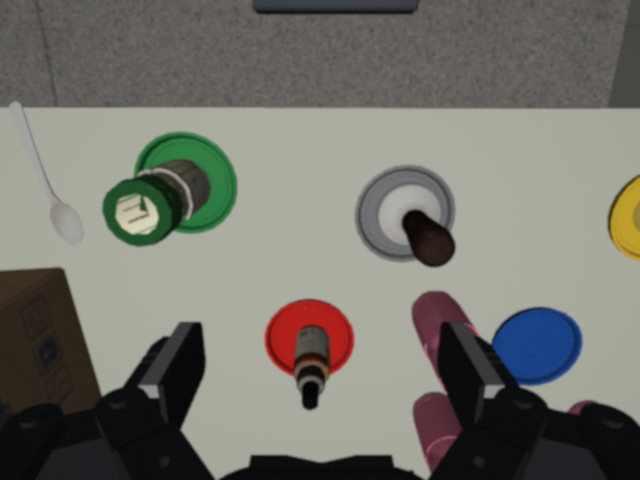

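The green-cap jar stands centred in the green dish (185,183), the blue dish (537,345) is empty and the tamper is upright in the grey dish (404,213). Next I'll move the tamper to blue.

```bash

python3 -m jog '{"delta_rot":[[0,0,0],[0,0,0],[0,0,0],[0,0,0],[0,0,0]],"travel":[[-0.008,0.05,0],[-0.008,0.05,0],[-0.008,0.05,0],[0,0.004,0],[0,0,0]],"jaw":[0,0,0,0,0]}'
python3 -m jog '{"delta_rot":[[0,0,0],[0,0,0],[0,0,0],[0,0,0],[0,0,0]],"travel":[[0,0,0.06],[0,0,0.06],[0,0,0.06],[0,0,0.03],[0,0,0]],"jaw":[0,0,0,0,0]}'
python3 -m jog '{"delta_rot":[[0,0,0],[0,0,0],[0,0,0],[0,0,0],[0,0,0]],"travel":[[0,0,0],[0,0,0],[0,0,0],[0,0,0],[0,0,0]],"jaw":[0,0,0,0,0]}'
```

```text
time_s: 17.85
position: [0.4515, 0.045, 0.2028]
tool_rot: [[-1.0, 0.0, -0.001], [0.0, 1.0, -0.0], [0.001, -0.0, -1.0]]
wrist_force: [-0.4, -1.2, 0.6]
grip_width: 0.0858
gripper_force: 0.0
time_s: 18.48
position: [0.4509, 0.0444, 0.0971]
tool_rot: [[-1.0, 0.001, -0.002], [0.001, 1.0, -0.001], [0.002, -0.001, -1.0]]
wrist_force: [1.0, 0.5, 0.1]
grip_width: 0.0852
gripper_force: 0.0
time_s: 19.1
position: [0.4519, 0.0458, 0.0981]
tool_rot: [[-1.0, 0.0, 0.0], [0.0, 1.0, 0.0], [-0.0, 0.0, -1.0]]
wrist_force: [-0.0, 0.1, -0.2]
grip_width: 0.0856
gripper_force: 0.0
```

```bash

python3 -m jog '{"delta_rot":[[0,0,0],[0,0,0],[0,0,0],[0,0,0],[0,0,0]],"travel":[[0,0.002,0.04],[0,0,0.04],[0,0,0.009],[0,0,0],[0,0,0]],"jaw":[0,0,0,0,0]}'
python3 -m jog '{"delta_rot":[[0,0,0],[0,0,0],[0,0,0],[0,0,0],[0,0,0]],"travel":[[0,0,0],[0,0,0],[0,0,0],[0,0,0],[0,0,0]],"jaw":[1,1,1,1,1]}' 60
python3 -m jog '{"delta_rot":[[0,0,0],[0,0,0],[0,0,0],[0,0,0],[0,0,0]],"travel":[[0,0,-0.02],[0,0,-0.06],[0,0,-0.07],[0,0,-0.07],[0,0,-0.04]],"jaw":[1,1,1,1,1]}'
python3 -m jog '{"delta_rot":[[0,0,0],[0,0,0],[0,0,0],[0,0,0],[0,0,0]],"travel":[[-0.03,0.03,0],[-0.05,0.05,0],[-0.05,0.05,0],[-0.05,0.05,0],[-0.05,0.05,0]],"jaw":[1,1,1,1,1]}'
python3 -m jog '{"delta_rot":[[0,0,0],[0,0,0],[0,0,0],[0,0,0],[0,0,0]],"travel":[[-0.04,0.04,0],[-0.01,0.011,0],[0,0,0],[0,0,0.03],[0,0,0]],"jaw":[1,1,1,1,1]}'
python3 -m jog '{"delta_rot":[[0,0,0],[0,0,0],[0,0,0],[0,0,0],[0,0,0]],"travel":[[0,0,0],[0,0,0],[0,0,0],[0,0,0],[0,0,0]],"jaw":[1,1,1,1,1]}'
```

```text
time_s: 19.73
position: [0.4524, 0.0469, 0.0542]
tool_rot: [[-1.0, 0.0, 0.001], [0.0, 1.0, 0.0], [-0.001, 0.0, -1.0]]
wrist_force: [0.4, -0.0, 0.1]
grip_width: 0.085
gripper_force: 0.0
time_s: 20.35
position: [0.4525, 0.0472, 0.054]
tool_rot: [[-1.0, -0.0, 0.001], [-0.0, 1.0, 0.001], [-0.001, 0.001, -1.0]]
wrist_force: [0.0, 2.5, 4.5]
grip_width: 0.0273
gripper_force: 59.2
time_s: 20.98
position: [0.4515, 0.0465, 0.1851]
tool_rot: [[-1.0, 0.001, 0.0], [0.001, 1.0, 0.0], [-0.0, 0.0, -1.0]]
wrist_force: [0.0, -0.6, -4.6]
grip_width: 0.0278
gripper_force: 59.9
time_s: 21.6
position: [0.5671, 0.1626, 0.1817]
tool_rot: [[-1.0, 0.0, -0.003], [0.0, 1.0, -0.001], [0.003, -0.001, -1.0]]
wrist_force: [0.4, -0.1, -4.4]
grip_width: 0.0273
gripper_force: 59.9
time_s: 22.22
position: [0.5902, 0.1861, 0.1666]
tool_rot: [[-1.0, 0.001, -0.003], [0.001, 1.0, -0.001], [0.003, -0.001, -1.0]]
wrist_force: [-0.8, -0.1, -4.2]
grip_width: 0.0278
gripper_force: 59.9
time_s: 22.85
position: [0.5919, 0.1872, 0.1686]
tool_rot: [[-1.0, 0.0, 0.0], [0.0, 1.0, 0.0], [-0.0, 0.0, -1.0]]
wrist_force: [0.1, -0.1, -4.1]
grip_width: 0.0275
gripper_force: 59.9
```

```bash

python3 -m jog '{"delta_rot":[[0,0,0],[0,0,0],[0,0,0],[0,0,0],[0,0,0]],"travel":[[0,0,0.05],[0,0,0.06],[0,0,0.06],[0,0,0.04],[0,0,0.018]],"jaw":[1,1,1,1,1]}'
python3 -m jog '{"delta_rot":[[0,0,0],[0,0,0],[0,0,0],[0,0,0],[0,0,0]],"travel":[[0,0,0],[0,0,0],[0,0,0],[0,0,0],[0,0,0]],"jaw":[1,1,0,0,0]}'
python3 -m jog '{"delta_rot":[[0,0,0],[0,0,0],[0,0,0],[0,0,0],[0,0,0]],"travel":[[0,0,0],[0,0,-0.04],[0,0,-0.08],[0,0,-0.08],[0,0,-0.08]],"jaw":[0,0,0,0,0]}'
python3 -m jog '{"delta_rot":[[0,0,0],[0,0,0],[0,0,0],[0,0,0],[0,0,0]],"travel":[[0,0,0],[0.004,-0.08,0],[0.004,-0.08,0],[0,0,0],[0,0,0]],"jaw":[0,0,0,0,0]}'
python3 - <<'E'
from h import *
n='wrist';c=camera_params(n);s=read_state();p,d=get_image(n);cv2.imwrite(f'pics/{n}4.png',p[:,:,::-1])
P=cloud(n,d,c);im=p[:,:,::-1].copy();print(s['position'])
print(dish(P,im,'blue',(.592,.189)),dish(P,im,'yellow',(.452,.278)),dish(P,im,'red',(.584,-.042)))
slices(P,(.592,.188)); slices(P,(.45,.275)); slices(P,(.5825,-.039))
E
```

```text
time_s: 23.48
position: [0.5918, 0.1871, 0.0537]
tool_rot: [[-1.0, -0.0, -0.001], [-0.0, 1.0, -0.001], [0.001, -0.001, -1.0]]
wrist_force: [-6.6, 7.0, 35.4]
grip_width: 0.0279
gripper_force: 64.1
time_s: 24.1
position: [0.5922, 0.1873, 0.055]
tool_rot: [[-1.0, 0.0, 0.001], [0.0, 1.0, 0.0], [-0.001, 0.0, -1.0]]
wrist_force: [-0.2, 0.6, 0.3]
grip_width: 0.08
gripper_force: 0.0
time_s: 24.72
position: [0.5918, 0.1871, 0.1959]
tool_rot: [[-1.0, 0.0, -0.0], [0.0, 1.0, -0.0], [0.0, -0.0, -1.0]]
wrist_force: [0.1, 0.8, -0.6]
grip_width: 0.0853
gripper_force: 0.0
time_s: 25.35
position: [0.5878, 0.1071, 0.1941]
tool_rot: [[-1.0, 0.001, -0.0], [0.001, 1.0, -0.0], [0.0, -0.0, -1.0]]
wrist_force: [-0.8, 0.4, -0.6]
grip_width: 0.0852
gripper_force: 0.0
[0.58780946 0.10709157 0.19411807]
(array([0.5931, 0.1891]), 0.0448, array([0.5929, 0.1889]), np.float64(0.0443)) (array([0.4539, 0.2781]), 0.0455, array([0.4582, 0.2771]), np.float64(0.0418)) (array([ 0.5848, -0.0414]), 0.0454, array([ 0.5847, -0.0415]), np.float64(0.0448))
 zmax 0.2961
   0.015 [0.5873 0.1847] [0.593  0.1894] 0.0199 1864
   0.035 [0.5862 0.183 ] [0.5932 0.1894] 0.0115 194
   0.06 [0.585  0.1816] [0.5929 0.1891] 0.013 228
   0.095 [0.591  0.1877] [0.592  0.1884] 0.0102 1496
 zmax 0.1112
   0.015 [0.4575 0.2585] [0.4514 0.2761] 0.0224 499
   0.035 [0.4589 0.2584] [0.4514 0.2759] 0.0223 865
   0.06 [0.461  0.2594] [0.4517 0.2757] 0.0216 1054
   0.095 [0.4625 0.2664] [0.4615 0.2675] 0.01 2512
 zmax 0.1044
   0.015 [ 0.5775 -0.0268] [ 0.5844 -0.0388] 0.0172 307
   0.035 [ 0.5777 -0.0273] [ 0.5841 -0.0381] 0.0166 548
   0.06 [ 0.5801 -0.0313] [ 0.5843 -0.0385] 0.0133 910
   0.095 [ 0.5832 -0.0367] [ 0.5839 -0.0379] 0.0049 414
```

View pics/wrist4.png

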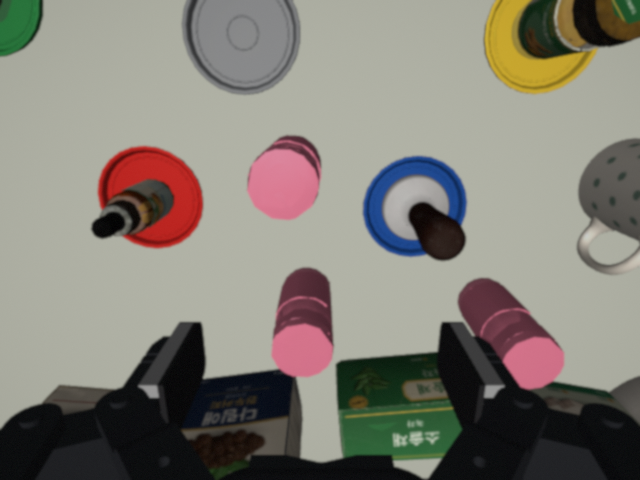

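Tamper is centred in blue (415,207) and grey is empty (241,33). Next, the dropper from red (155,200) to grey.

```bash

python3 -m jog '{"delta_rot":[[0,0,0],[0,0,0],[0,0,0],[0,0,0],[0,0,0]],"travel":[[0.003,-0.06,0],[0.003,-0.08,0],[0.003,-0.08,0],[0,-0.06,0],[0,-0.014,0]],"jaw":[0,0,0,0,0]}'
python3 -m jog '{"delta_rot":[[0,0,0],[0,0,0],[0,0,0],[0,0,0],[0,0,0]],"travel":[[0,0,0],[0,0,0.06],[0,0,0.06],[0,0,0.03],[0,0,0]],"jaw":[0,0,0,0,0]}'
python3 -m jog '{"delta_rot":[[0,0,0],[0,0,0],[0,0,0],[0,0,0],[0,0,0]],"travel":[[0,0,0],[0,0,0],[0,0,0],[0,0,0],[0,0,0]],"jaw":[0,0,0,0,0]}'
```

```text
time_s: 26.02
position: [0.5834, -0.0405, 0.1942]
tool_rot: [[-1.0, 0.001, -0.0], [0.001, 1.0, -0.0], [0.0, -0.0, -1.0]]
wrist_force: [-0.5, -0.3, -1.0]
grip_width: 0.0856
gripper_force: 0.0
time_s: 26.65
position: [0.583, -0.0392, 0.1187]
tool_rot: [[-1.0, -0.001, -0.002], [-0.001, 1.0, -0.001], [0.002, -0.001, -1.0]]
wrist_force: [-0.1, -0.1, -0.0]
grip_width: 0.0851
gripper_force: 0.0
time_s: 27.28
position: [0.5834, -0.0399, 0.1197]
tool_rot: [[-1.0, 0.0, 0.0], [0.0, 1.0, 0.0], [-0.0, 0.0, -1.0]]
wrist_force: [0.0, -0.1, 0.4]
grip_width: 0.0853
gripper_force: 0.0
```

```bash

python3 -m jog '{"delta_rot":[[0,0,0],[0,0,0],[0,0,0],[0,0,0],[0,0,0]],"travel":[[0,0,0.05],[0,0,0.06],[0,0,0.04],[0,0,0.01],[0,0,0.006]],"jaw":[0,0,0,0,0]}'
python3 -m jog '{"delta_rot":[[0,0,0],[0,0,0],[0,0,0],[0,0,0],[0,0,0]],"travel":[[0,0,0],[0,0,0],[0,0,0],[0,0,0],[0,0,0]],"jaw":[1,1,1,1,1]}' 40
python3 -m jog '{"delta_rot":[[0,0,0],[0,0,0],[0,0,0],[0,0,0],[0,0,0]],"travel":[[0,0,0],[0,0,-0.02],[0,0,-0.04],[0,0,-0.03],[0,0,0]],"jaw":[1,1,1,1,1]}'
```

```text
time_s: 27.9
position: [0.5838, -0.0398, 0.0368]
tool_rot: [[-1.0, 0.0, 0.0], [0.0, 1.0, -0.0], [-0.0, -0.0, -1.0]]
wrist_force: [0.3, 0.2, 0.4]
grip_width: 0.0854
gripper_force: 0.0
time_s: 28.52
position: [0.5839, -0.0397, 0.0371]
tool_rot: [[-1.0, -0.0, 0.001], [-0.0, 1.0, 0.0], [-0.001, 0.0, -1.0]]
wrist_force: [-0.1, 0.1, 4.8]
grip_width: 0.028
gripper_force: 38.0
time_s: 29.15
position: [0.5841, -0.0396, 0.0828]
tool_rot: [[-1.0, 0.0, 0.002], [0.0, 1.0, 0.001], [-0.002, 0.001, -1.0]]
wrist_force: [-0.4, 1.1, -0.9]
grip_width: 0.0282
gripper_force: 37.2
```

```bash
python3 - <<'E'
from h import *
p,d=get_image('side');c=cv2.resize(p[190:360,270:450],None,fx=4,fy=3.5,interpolation=cv2.INTER_CUBIC);cv2.imwrite('pics/s5.png',c[:,:,::-1])
E
```

```text
(no output)
```

View pics/s5.png

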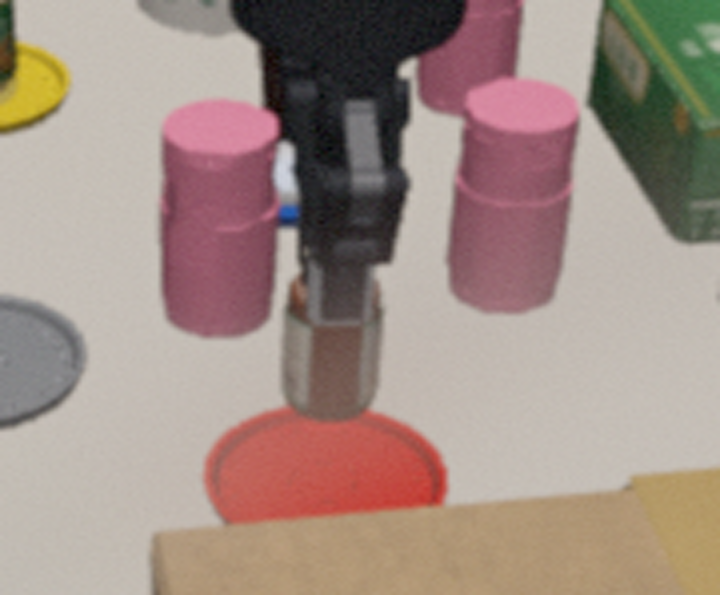

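Bottle hangs straight, held near the top of its body at (330,290). It's held firmly, so I carry it gently.

```bash

python3 -m jog '{"delta_rot":[[0,0,0],[0,0,0],[0,0,0],[0,0,0],[0,0,0]],"travel":[[0.015,0.009,0],[0.035,0.022,0],[0.045,0.03,0],[0.045,0.03,0],[0.045,0.03,0]],"jaw":[1,1,1,1,1]}'
python3 -m jog '{"delta_rot":[[0,0,0],[0,0,0],[0,0,0],[0,0,0],[0,0,0]],"travel":[[0.04,0.025,0],[0.03,0.018,0],[0.01,0.007,0],[0,0,0],[0,0,0]],"jaw":[1,1,1,1,1]}'
python3 -m jog '{"delta_rot":[[0,0,0],[0,0,0],[0,0,0],[0,0,0],[0,0,0]],"travel":[[0,0,0.03],[0,0,0.03],[0,0,0.018],[0,0,0.004],[0,0,0]],"jaw":[1,1,1,1,1]}'
python3 -m jog '{"delta_rot":[[0,0,0],[0,0,0],[0,0,0],[0,0,0],[0,0,0]],"travel":[[0,0,0.003],[0,0,0.003],[0,0,0],[0,0,0],[0,0,0]],"jaw":[1,1,1,1,1]}'
```

```text
time_s: 29.82
position: [0.4891, 0.021, 0.0807]
tool_rot: [[-1.0, 0.001, -0.001], [0.001, 1.0, -0.0], [0.001, -0.0, -1.0]]
wrist_force: [-0.2, 0.2, -0.1]
grip_width: 0.0276
gripper_force: 37.2
time_s: 30.45
position: [0.4514, 0.0456, 0.0815]
tool_rot: [[-1.0, 0.0, 0.0], [0.0, 1.0, -0.0], [-0.0, -0.0, -1.0]]
wrist_force: [1.2, -0.5, -0.5]
grip_width: 0.0281
gripper_force: 37.2
time_s: 31.08
position: [0.4511, 0.0457, 0.0406]
tool_rot: [[-1.0, 0.0, 0.0], [0.0, 1.0, -0.0], [-0.0, -0.0, -1.0]]
wrist_force: [0.2, 0.3, -1.0]
grip_width: 0.028
gripper_force: 37.2
time_s: 31.7
position: [0.4509, 0.0457, 0.0376]
tool_rot: [[-1.0, 0.0, 0.0], [0.0, 1.0, 0.0], [-0.0, 0.0, -1.0]]
wrist_force: [-0.5, 0.1, -0.1]
grip_width: 0.0279
gripper_force: 37.2
```

```bash

python3 -m jog '{"delta_rot":[[0,0,0],[0,0,0],[0,0,0],[0,0,0],[0,0,0]],"travel":[[0,0,0.002],[0,0,0],[0,0,0],[0,0,0],[0,0,0]],"jaw":[1,1,0,0,0]}'
python3 -m jog '{"delta_rot":[[0,0,0],[0,0,0],[0,0,0],[0,0,0],[0,0,0]],"travel":[[0,0,0],[0,0,-0.03],[0,0,-0.08],[0,0,-0.08],[0,0,-0.08]],"jaw":[0,0,0,0,0]}'
python3 -m jog '{"delta_rot":[[0,0,0],[0,0,0],[0,0,0],[0,0,0],[0,0,0]],"travel":[[0,0,-0.05],[0,0.06,0],[0,0.08,0],[0,0.08,0],[0,0.08,0]],"jaw":[0,0,0,0,0]}'
python3 - <<'E'
from h import *
n='wrist';c=camera_params(n);p,d=get_image(n);P=cloud(n,d,c);print('drop');slices(P,(.451,.047));print('cocoa');slices(P,(.45,.275))
E
python3 -m jog '{"delta_rot":[[0,0,0],[0,0,0],[0,0,0],[0,0,0],[0,0,0]],"travel":[[0,0.08,0],[0,0.06,0],[0,0.017,0],[0,0,0],[0,0,0]],"jaw":[0,0,0,0,0]}'
python3 -m jog '{"delta_rot":[[0,0,0],[0,0,0],[0,0,0],[0,0,0],[0,0,0]],"travel":[[0,0,0.06],[0,0,0.06],[0,0,0.06],[0,0,0],[0,0,0]],"jaw":[0,0,0,0,0]}'
```

```text
time_s: 32.33
position: [0.4508, 0.0457, 0.0364]
tool_rot: [[-1.0, 0.0, -0.0], [0.0, 1.0, -0.0], [0.0, -0.0, -1.0]]
wrist_force: [-0.6, -0.2, -0.8]
grip_width: 0.0806
gripper_force: 0.0
time_s: 32.95
position: [0.4506, 0.0456, 0.1728]
tool_rot: [[-1.0, 0.0, -0.0], [0.0, 1.0, 0.0], [0.0, 0.0, -1.0]]
wrist_force: [1.1, 0.9, -0.4]
grip_width: 0.0855
gripper_force: 0.0
time_s: 33.58
position: [0.4507, 0.1969, 0.1966]
tool_rot: [[-1.0, 0.0, 0.0], [0.0, 1.0, 0.0], [-0.0, 0.0, -1.0]]
wrist_force: [0.7, 0.7, 0.8]
grip_width: 0.0857
gripper_force: 0.0
drop
 zmax 0.1043
   0.015 [0.4449 0.0591] [0.4517 0.047 ] 0.0172 302
   0.035 [0.4447 0.0584] [0.4515 0.0477] 0.0166 539
   0.06 [0.4474 0.0545] [0.4515 0.0474] 0.0131 903
   0.095 [0.4507 0.0492] [0.4512 0.0481] 0.0049 407
cocoa
 zmax 0.2984
   0.015 [0.4378 0.2633] [0.4514 0.2759] 0.0222 186
   0.035 [0.438  0.2632] [0.4513 0.2759] 0.0223 366
   0.06 [0.4383 0.2638] [0.4513 0.276 ] 0.022 518
   0.095 [0.4487 0.2741] [0.4496 0.2747] 0.016 3761
time_s: 34.25
position: [0.4508, 0.2734, 0.1965]
tool_rot: [[-1.0, 0.001, -0.0], [0.001, 1.0, -0.0], [0.0, -0.0, -1.0]]
wrist_force: [-0.4, 0.4, 0.8]
grip_width: 0.0852
gripper_force: 0.0
time_s: 34.88
position: [0.4516, 0.2742, 0.1078]
tool_rot: [[-1.0, 0.0, 0.001], [0.0, 1.0, 0.001], [-0.001, 0.001, -1.0]]
wrist_force: [-0.4, 0.4, 0.9]
grip_width: 0.0849
gripper_force: 0.0
```

```bash

python3 -m jog '{"delta_rot":[[0,0,0],[0,0,0],[0,0,0],[0,0,0],[0,0,0]],"travel":[[0,0,0.05],[0,0,0.05],[0,0,0.011],[0,0,0],[0,0,0]],"jaw":[0,0,0,0,0]}'
python3 -m jog '{"delta_rot":[[0,0,0],[0,0,0],[0,0,0],[0,0,0],[0,0,0]],"travel":[[0,0,0],[0,0,0],[0,0,0],[0,0,0],[0,0,0]],"jaw":[1,1,1,1,1]}' 50
python3 -m jog '{"delta_rot":[[0,0,0],[0,0,0],[0,0,0],[0,0,0],[0,0,0]],"travel":[[0,0,-0.02],[0,0,-0.06],[0,0,-0.08],[0,0,-0.08],[0,0,-0.03]],"jaw":[1,1,1,1,1]}'
python3 -m jog '{"delta_rot":[[0,0,0],[0,0,0],[0,0,0],[0,0,0],[0,0,0]],"travel":[[0,0,0],[0,0,0],[0,0,0],[0,0,0],[0,0,0]],"jaw":[1,1,1,1,1]}'
```

```text
time_s: 35.5
position: [0.4516, 0.2749, 0.0523]
tool_rot: [[-1.0, -0.0, 0.001], [-0.0, 1.0, 0.001], [-0.001, 0.001, -1.0]]
wrist_force: [-0.5, 0.2, 0.1]
grip_width: 0.0854
gripper_force: 0.0
time_s: 36.12
position: [0.4513, 0.2745, 0.0516]
tool_rot: [[-1.0, -0.0, 0.001], [-0.0, 1.0, 0.001], [-0.001, 0.001, -1.0]]
wrist_force: [-0.6, 0.6, 5.8]
grip_width: 0.0428
gripper_force: 50.4
time_s: 36.75
position: [0.4515, 0.2748, 0.1887]
tool_rot: [[-1.0, 0.0, 0.002], [0.0, 1.0, 0.003], [-0.002, 0.003, -1.0]]
wrist_force: [0.5, 0.7, -1.9]
grip_width: 0.0429
gripper_force: 51.1
time_s: 37.38
position: [0.4508, 0.2742, 0.1856]
tool_rot: [[-1.0, 0.0, -0.001], [0.0, 1.0, -0.001], [0.001, -0.001, -1.0]]
wrist_force: [0.1, -0.2, -1.3]
grip_width: 0.043
gripper_force: 51.1
```

```bash

python3 -m jog '{"delta_rot":[[0,0,0],[0,0,0],[0,0,0],[0,0,0],[0,0,0]],"travel":[[-0.015,-0.035,0],[-0.028,-0.068,0],[-0.028,-0.068,0],[-0.028,-0.068,0],[-0.028,-0.068,0]],"jaw":[1,1,1,1,1]}'
python3 -m jog '{"delta_rot":[[0,0,0],[0,0,0],[0,0,0],[0,0,0],[0,0,0]],"travel":[[-0.028,-0.068,0],[-0.028,-0.068,0],[-0.028,-0.068,0],[-0.028,-0.068,0],[-0.027,-0.055,0]],"jaw":[1,1,1,1,1]}'
python3 -m jog '{"delta_rot":[[0,0,0],[0,0,0],[0,0,0],[0,0,0],[0,0,0]],"travel":[[0,0,0],[0,0,0],[0,0,0.06],[0,0,0],[0,0,0]],"jaw":[1,1,1,1,1]}'
python3 -m jog '{"delta_rot":[[0,0,0],[0,0,0],[0,0,0],[0,0,0],[0,0,0]],"travel":[[0,0,0],[0,0,0],[0,0,0],[0,0,0],[0,0,0]],"jaw":[1,1,1,1,1]}'
```

```text
time_s: 38.0
position: [0.5148, 0.1188, 0.1861]
tool_rot: [[-1.0, 0.0, 0.0], [0.0, 1.0, -0.0], [-0.0, -0.0, -1.0]]
wrist_force: [0.4, 0.5, -1.7]
grip_width: 0.0426
gripper_force: 51.0
time_s: 38.62
position: [0.5839, -0.0451, 0.186]
tool_rot: [[-1.0, 0.001, -0.0], [0.001, 1.0, -0.0], [0.0, -0.0, -1.0]]
wrist_force: [0.3, -0.1, -1.5]
grip_width: 0.0427
gripper_force: 51.1
time_s: 39.25
position: [0.5842, -0.0424, 0.157]
tool_rot: [[-1.0, -0.001, 0.001], [-0.001, 1.0, -0.0], [-0.001, -0.0, -1.0]]
wrist_force: [-1.2, 0.8, -0.7]
grip_width: 0.0427
gripper_force: 51.2
time_s: 39.88
position: [0.5838, -0.0428, 0.156]
tool_rot: [[-1.0, 0.0, -0.0], [0.0, 1.0, 0.0], [0.0, 0.0, -1.0]]
wrist_force: [-0.0, 0.3, -1.1]
grip_width: 0.043
gripper_force: 51.2
```

```bash

python3 -m jog '{"delta_rot":[[0,0,0],[0,0,0],[0,0,0],[0,0,0],[0,0,0]],"travel":[[0,0,0.05],[0,0,0.07],[0,0,0.05],[0,0,0.03],[0,0,0.005]],"jaw":[1,1,1,1,1]}'
python3 -m jog '{"delta_rot":[[0,0,0],[0,0,0],[0,0,0],[0,0,0],[0,0,0]],"travel":[[0,0,0.002],[0,0,0],[0,0,0],[0,0,0],[0,0,0]],"jaw":[1,1,0,0,0]}'
python3 -m jog '{"delta_rot":[[0,0,0],[0,0,0],[0,0,0],[0,0,0],[0,0,0]],"travel":[[0,0,0],[0,0,-0.04],[0,0,-0.08],[0,0,-0.08],[0,0,-0.08]],"jaw":[0,0,0,0,0]}'
python3 -m jog '{"delta_rot":[[0,0,0],[0,0,0],[0,0,0],[0,0,0],[0,0,0]],"travel":[[0.03,0.02,0],[0.07,0.047,0],[0.07,0.047,0],[0.07,0.047,0],[0.026,0.016,0]],"jaw":[0,0,0,0,0]}'
python3 -m jog '{"delta_rot":[[0,0,0],[0,0,0],[0,0,0],[0,0,0],[0,0,0]],"travel":[[0,0,0],[0,0,0.06],[0,0,0.06],[0,0,0],[0,0,0]],"jaw":[0,0,0,0,0]}'
python3 - <<'E'
from h import *
n='wrist';c=camera_params(n);p,d=get_image(n);cv2.imwrite('pics/w6.png',p[:,:,::-1])
E
```

```text
time_s: 40.5
position: [0.5835, -0.043, 0.0528]
tool_rot: [[-1.0, 0.0, -0.001], [0.0, 1.0, -0.0], [0.001, -0.0, -1.0]]
wrist_force: [-0.7, -0.6, -1.3]
grip_width: 0.043
gripper_force: 51.2
time_s: 41.12
position: [0.584, -0.0428, 0.0528]
tool_rot: [[-1.0, 0.0, 0.001], [0.0, 1.0, 0.0], [-0.001, 0.0, -1.0]]
wrist_force: [0.6, 0.2, 0.0]
grip_width: 0.0852
gripper_force: 0.0
time_s: 41.75
position: [0.5837, -0.0428, 0.1939]
tool_rot: [[-1.0, 0.0, -0.0], [0.0, 1.0, -0.0], [0.0, -0.0, -1.0]]
wrist_force: [0.3, 0.2, -0.3]
grip_width: 0.0857
gripper_force: 0.0
time_s: 42.38
position: [0.4488, 0.0464, 0.1921]
tool_rot: [[-1.0, -0.001, -0.0], [-0.001, 1.0, 0.0], [0.0, 0.0, -1.0]]
wrist_force: [-0.3, 0.1, 0.5]
grip_width: 0.0853
gripper_force: 0.0
time_s: 43.0
position: [0.4518, 0.0456, 0.1332]
tool_rot: [[-1.0, 0.0, 0.0], [0.0, 1.0, -0.0], [-0.0, -0.0, -1.0]]
wrist_force: [0.4, 0.2, -0.3]
grip_width: 0.0856
gripper_force: 0.0
```

View pics/w6.png

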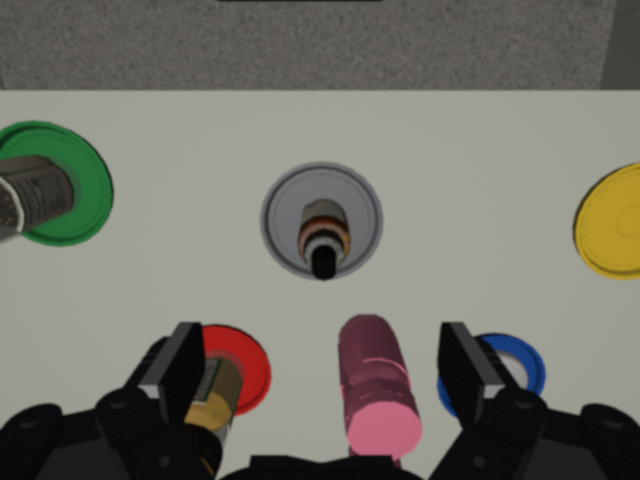

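Cocoa jar upright in red (225,380), bottle upright in grey (323,220), yellow empty (625,220). Last transfer.

```bash

python3 -m jog '{"delta_rot":[[0,0,0],[0,0,0],[0,0,0],[0,0,0],[0,0,0]],"travel":[[0.001,0,0.06],[0,0,0.06],[0,0,0.04],[0,0,0.025],[0,0,0.008]],"jaw":[0,0,0,0,0]}'
python3 -m jog '{"delta_rot":[[0,0,0],[0,0,0],[0,0,0],[0,0,0],[0,0,0]],"travel":[[0,0,0],[0,0,0],[0,0,0],[0,0,0],[0,0,0]],"jaw":[1,1,1,1,1]}' 40
python3 -m jog '{"delta_rot":[[0,0,0],[0,0,0],[0,0,0],[0,0,0],[0,0,0]],"travel":[[0,0,0],[0,0,-0.02],[0,0,-0.04],[0,0,-0.03],[0,0,0]],"jaw":[1,1,1,1,1]}'
python3 -m jog '{"delta_rot":[[0,0,0],[0,0,0],[0,0,0],[0,0,0],[0,0,0]],"travel":[[0,0.02,0],[0,0.04,0],[0,0.06,0],[0,0.06,0],[0,0.06,0]],"jaw":[1,1,1,1,1]}'
python3 -m jog '{"delta_rot":[[0,0,0],[0,0,0],[0,0,0],[0,0,0],[0,0,0]],"travel":[[-0.002,0.06,0],[0,0.06,0],[0,0.05,0],[0,0.03,0],[0,0.02,0]],"jaw":[1,1,1,1,1]}'
python3 -m jog '{"delta_rot":[[0,0,0],[0,0,0],[0,0,0],[0,0,0],[0,0,0]],"travel":[[0,0,0],[0,0,0],[0,0,0],[0,0,0],[0,0,0]],"jaw":[1,1,1,1,1]}'
```

```text
time_s: 43.68
position: [0.4508, 0.0458, 0.0361]
tool_rot: [[-1.0, 0.0, 0.0], [0.0, 1.0, 0.0], [-0.0, 0.0, -1.0]]
wrist_force: [-0.0, 0.0, 0.5]
grip_width: 0.0855
gripper_force: 0.0
time_s: 44.3
position: [0.4512, 0.0461, 0.0368]
tool_rot: [[-1.0, -0.0, 0.002], [-0.0, 1.0, 0.001], [-0.002, 0.001, -1.0]]
wrist_force: [-1.8, 0.3, 4.9]
grip_width: 0.0282
gripper_force: 39.0
time_s: 44.92
position: [0.4511, 0.0461, 0.0824]
tool_rot: [[-1.0, 0.0, 0.002], [0.0, 1.0, 0.001], [-0.002, 0.001, -1.0]]
wrist_force: [0.1, -0.5, -1.2]
grip_width: 0.028
gripper_force: 39.5
time_s: 45.55
position: [0.4498, 0.1669, 0.0802]
tool_rot: [[-1.0, 0.0, -0.001], [0.0, 1.0, -0.001], [0.001, -0.001, -1.0]]
wrist_force: [0.1, -0.1, -0.5]
grip_width: 0.0283
gripper_force: 39.5
time_s: 46.18
position: [0.4512, 0.2763, 0.0807]
tool_rot: [[-1.0, -0.0, -0.0], [-0.0, 1.0, -0.001], [0.0, -0.001, -1.0]]
wrist_force: [-0.1, 0.6, -0.8]
grip_width: 0.0282
gripper_force: 39.5
time_s: 46.8
position: [0.4515, 0.2755, 0.0811]
tool_rot: [[-1.0, 0.001, 0.0], [0.001, 1.0, 0.0], [-0.0, 0.0, -1.0]]
wrist_force: [1.0, -0.3, -1.0]
grip_width: 0.0283
gripper_force: 39.5
```

```bash

python3 -m jog '{"delta_rot":[[0,0,0],[0,0,0],[0,0,0],[0,0,0],[0,0,0]],"travel":[[-0.002,0.001,0.03],[0,0,0.03],[0,0,0.018],[0,0,0.007],[0,0,0]],"jaw":[1,1,1,1,1]}'
python3 -m jog '{"delta_rot":[[0,0,0],[0,0,0],[0,0,0],[0,0,0],[0,0,0]],"travel":[[0,0,0.002],[0,0,0.001],[0,0,0],[0,0,0],[0,0,0]],"jaw":[1,1,1,0,0]}'
python3 -m jog '{"delta_rot":[[0,0,0],[0,0,0],[0,0,0],[0,0,0],[0,0,0]],"travel":[[0,0,0],[0,0,0],[0,0,-0.03],[0,0,-0.08],[0,0,-0.08]],"jaw":[0,0,0,0,0]}'
python3 -m jog '{"delta_rot":[[0,0,0],[0,0,0],[0,0,0],[0,0,0],[0,0,0]],"travel":[[0,0,-0.08],[0,0,-0.08],[0.02,-0.08,0],[0.02,-0.08,0],[0.02,-0.08,0]],"jaw":[0,0,0,0,0]}'
python3 -m jog '{"delta_rot":[[0,0,0],[0,0,0],[0,0,0],[0,0,0],[0,0,0]],"travel":[[0,-0.08,0],[0,-0.08,0],[0,0,0],[0,0,0],[0,0,0]],"jaw":[0,0,0,0,0]}'
python3 - <<'E'
from h import *
for n in ['wrist','side']:
    c=camera_params(n);p,d=get_image(n);P=cloud(n,d,c);im=p[:,:,::-1].copy();cv2.imwrite(f'pics/{n}7.png',im);print(n)
    for k,c0 in dict(yellow=(.452,.277),red=(.584,-.042),blue=(.592,.188),green=(.4253,-.15)).items():
        try: print(k,dish(P,im,k,c0)[2]);slices(P,c0)
        except Exception as e: print(k,'-')
E
```

```text
time_s: 47.42
position: [0.4524, 0.2761, 0.0382]
tool_rot: [[-1.0, 0.0, -0.0], [0.0, 1.0, -0.001], [0.0, -0.001, -1.0]]
wrist_force: [0.2, -0.4, 0.2]
grip_width: 0.0287
gripper_force: 39.5
time_s: 48.05
position: [0.4525, 0.2763, 0.0372]
tool_rot: [[-1.0, 0.0, 0.0], [0.0, 1.0, 0.0], [-0.0, 0.0, -1.0]]
wrist_force: [-0.1, -0.0, 0.8]
grip_width: 0.0632
gripper_force: 0.0
time_s: 48.68
position: [0.4525, 0.2761, 0.134]
tool_rot: [[-1.0, 0.0, 0.0], [0.0, 1.0, -0.0], [-0.0, -0.0, -1.0]]
wrist_force: [1.2, 0.3, -0.2]
grip_width: 0.0856
gripper_force: 0.0
time_s: 49.3
position: [0.422, 0.1551, 0.2132]
tool_rot: [[-1.0, -0.0, 0.001], [-0.0, 1.0, 0.001], [-0.001, 0.001, -1.0]]
wrist_force: [0.2, -0.9, -0.3]
grip_width: 0.0854
gripper_force: 0.0
time_s: 49.92
position: [0.4225, 0.0769, 0.2123]
tool_rot: [[-1.0, -0.001, 0.0], [-0.001, 1.0, 0.0], [-0.0, 0.0, -1.0]]
wrist_force: [-0.0, -0.5, -1.2]
grip_width: 0.0852
gripper_force: 0.0
wrist
yellow [0.4529 0.2781]
 zmax 0.1043
   0.015 [0.4472 0.2656] [0.4531 0.2775] 0.017 356
   0.035 [0.4468 0.266 ] [0.4531 0.2774] 0.0168 584
   0.06 [0.449  0.2
[... 1148 characters left out ...]
2] [ 0.5835 -0.0414] 0.0219 214
   0.035 [ 0.5812 -0.0586] [ 0.5834 -0.0419] 0.0217 318
   0.06 [ 0.5807 -0.0579] [ 0.5834 -0.0417] 0.0214 364
   0.095 [ 0.5824 -0.0477] [ 0.5829 -0.0444] 0.0167 707
blue [0.5938 0.187 ]
 zmax 0.1047
   0.015 [0.5995 0.1783] [0.6    0.1818] 0.0125 175
   0.035 [0.5919 0.1805] [0.5917 0.188 ] 0.0104 114
   0.06 [0.5907 0.1796] [0.5916 0.1879] 0.0118 138
   0.095 [0.5912 0.1834] [0.5913 0.1858] 0.0096 151
green [ 0.4384 -0.1747]
 zmax 0.1107
   0.015 [ 0.427  -0.1693] [ 0.4254 -0.1512] 0.0231 257
   0.035 [ 0.4274 -0.1693] [ 0.4253 -0.1508] 0.0234 411
   0.06 [ 0.4273 -0.168 ] [ 0.4251 -0.1508] 0.0227 492
   0.095 [ 0.426  -0.1563] [ 0.4257 -0.1534] 0.0173 1037
```

View pics/side7.png

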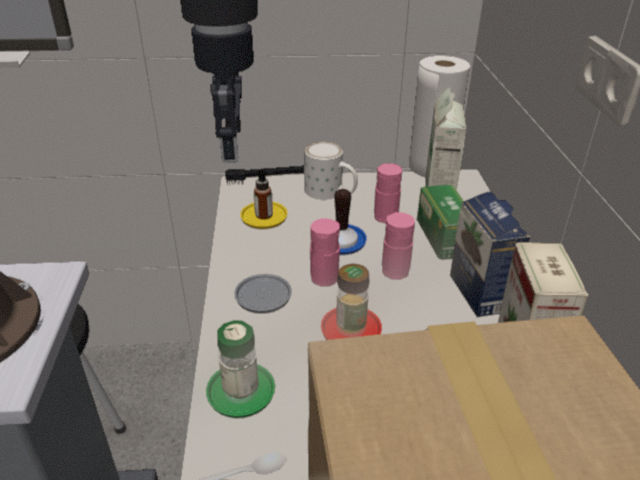

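View pics/wrist7.png

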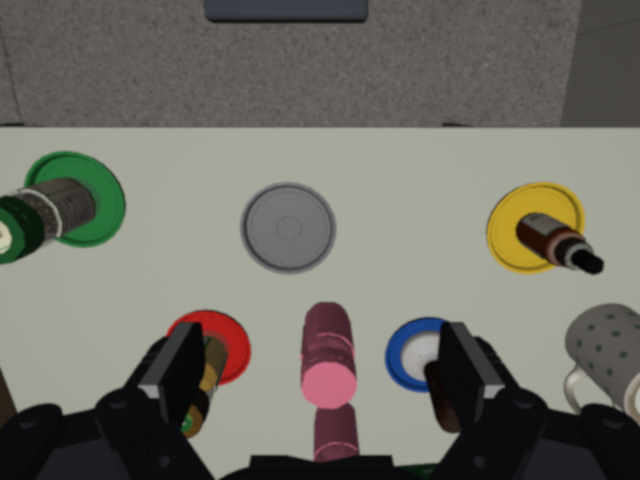

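The side view shows all four upright in their own dishes: dropper in yellow (264,214), tamper in blue (345,235), cocoa in red (352,327) and cinnamon in green (240,390). The mug hasn't moved, and fits put each thing within about 1–2 mm of its dish centre.

```bash
python3 -c "
from rig import job_done; print(job_done())"
```

```text
the job is handed in; nothing more can be done
None
```

The job is handed in: all four things stand upright in the middle of their own dishes, within about 2 mm of centre, the grey dish is empty and the mug is where it was.

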